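# Take the rock out of a resin casting board

## Robot

A 6-joint arm with a two-finger parallel gripper is mounted at the origin on the work surface; the furniture and walls round the work are solid. World frame = base frame: x ahead of the robot, y to its left, z up, the work surface at z = 0. Lengths are in m, angles in rad, forces in N, time in s.
With the tool pointing down it reaches from about 0.3 to 0.775 m from the base axis. Payload 14.6 kg.
Tool frame: the origin (TCP) lies midway between the tips of the shut fingers; the grasp point (between the pads) lies 19 mm behind it; z points along the fingers, y is the line along which they close (so a half turn about z gives the same grasp; the last joint's range is limited). The gripper opens to 94 mm and grips with 3 to 60 N. Pads are 16 mm wide; open, the fingers measure 119 mm over their backs; the gripper's body (75 mm by 177 mm) begins 78 mm behind the grasp point.
Start: joints at [1.05, 0.3, 1.521, -0, 1.321, -0.067], TCP at [0.241, 0.494, 0.205] pointing down, gripper open.
Joint ranges: [-3.03, 3.03], [-0.79, 2.21], [0.23, 2.52], [-1.04, 4.18], [0, 3.07], [-2.55, 2.55]. Speed limits (rad/s): [2.22, 2.22, 2.57, 3.14, 3.14, 3.14].

## Interface

Orientations are given as [roll, pitch, yaw] about the fixed x, y, z axes, in that order (R = Rz(yaw) Ry(pitch) Rx(roll)).
In Python, from station import ctrl gives the robot as it stands. The module is installed in compiled form; this text tells all that it offers.
- The arm moves only by the tool servo_tool, never from a script. Its argument "plan" is a list of rows, each a list of 7 numbers: the opening in per cent of the stroke, from 0 (shut) to 100 (fully open), then the shift along the tool's x, y, z in m, then the turn, a rotation vector about the tool's x, y, z in rad. A call has exactly 8 rows; each row shifts and turns the commanded pose from where the row before left it, along the tool's axes as they then stand; what a row does not reach is not made up. A row lasts 1/8 s, in which the tool goes at most 62.5 mm and 10.7 degrees, less where a joint would pass 70% of its speed; a pose out of reach is approached as far as the arm can. A call with a gripper value outside its range is refused whole. The fingers move at their own pace and stop on an object; "force" is the grip in N (left out, the last holds). Time passes only in rows, so rows that do not move let the fingers close, or fill a call up. It gives the time, the measured TCP pose, the force, the opening and the grip force at its end, in the units of the state.
- ctrl.get_obs(): the state, without advancing time (a new reading comes with each control period).
- ctrl.camera(name): name is "side" or "top"; returns a dict with "pixels" (384x512x3 uint8, red, green, blue), "z_map" (384x512 float32, m along the optical axis (not along the pixel's ray), 0 where there is no reading), "mtx" (3x3 intrinsics, pixels), "pose" (4x4, takes a point from camera to world coordinates). Camera axes: x right, y up, looking along -z (the intrinsics and any distortion apply to the point x, -y, -z); pixel columns grow to the right and rows downward; lengths in m; the calibration is good to about 2 mm. A picture is of the moment at which its call begins.
- ctrl.hand_in(): hands the job in; it is judged then, once.
The state is a dict: "time_s": time; "qpos": joint angles; "joint_vel": joint speeds; "tau": joint torques, N m; "ee_pos": TCP position; "eef_rot": TCP orientation; "force": force on the tool from outside, world axes, zero at the start; "moment": the same for the moment, N m; "grip_width": finger opening in m; "grip_force": force on a finger pad.
Only numpy, scipy, OpenCV 4.12 (cv2) and the standard library are available. Lean on these libraries where they do the work, as an engineer would, in place of code of your own. Each camera call takes 0.05 s, during which the arm holds its last target. There are 200 camera calls.

## Task

One corner of the white casting board rocks: press down on its corners with the shut fingers, one after another, until you find the corner that gives, then press the orange shim lever beside that corner down flat and leave the other three levers up. Last, press firmly on that corner once more to prove that it no longer rocks, and take the hand away. Grip and lift nothing; the castings stay where they lie on the board, and the things around it stay where they are.

Things in the scene. Friction and masses are not known exactly. Their poses are not given: they have to be found in the camera images.
- base: grey metal base plate, 158 x 214 x 6 mm, fixed to the table; origin: centre of its underside, on the table; x away from the robot (turned up to 0.3 rad), y left. It carries rims and four lugs (37 mm high) that keep the board from sliding, and four cam-lever shims, two on its left and two on its right side, one beside each corner of the board
- board: loose white casting board, 160 (x) x 190 (y) x 8 mm, 0.4 to 0.8 kg, lying level on hidden feet, one of them worn short (any corner); origin: centre of its underside, 35 mm above the table (top face 43 mm); axes as the base's. In its middle a green bubble level, 30 mm across, 5 mm high. Three corners are firm (give under 1 mm). One rocks: above 1 to 2 N it sinks about 3.5 mm, then stops hard; let go, it comes back level
- corner_1 (a point): point on the board's top face at its far left corner, 20 mm in from both edges: a good place to press the corner
- corner_2 (a point): point on the board's top face at its far right corner, 20 mm in from both edges: a good place to press the corner
- corner_3 (a point): point on the board's top face at its near left corner, 20 mm in from both edges: a good place to press the corner
- corner_4 (a point): point on the board's top face at its near right corner, 20 mm in from both edges: a good place to press the corner
- shim_1_lever (a joint): orange lever of the shim at the far left corner, rad: 0 to 0.05 at the start (raised 0.55 to 0.6 above level), 0.6 flat (level, at its stop). It stays where it is left; 1 to 2.5 N on its end moves it. Flat, its steel cam stands 0.7 mm under the board's left edge and carries that corner when it is pressed, if its foot is the worn one; it cannot be pushed back so
- shim_1_tip (a point): tip of the far left lever, 60 mm from its pivot; the lever is 5 mm thick, 22 mm wide at the end, and points left, square to the board's left edge. Raised: tip 45 to 48 mm above the table and 45 to 47 mm out from the board's edge; flat: 14 mm (top face 16.5 mm) and 56 mm out. Shut fingers that come straight down over the raised tip, or a few mm short of it, take it all the way
- shim_2_lever (a joint): orange lever of the shim at the far right corner, rad: 0 to 0.05 at the start (raised 0.55 to 0.6 above level), 0.6 flat (level, at its stop). It stays where it is left; 1 to 2.5 N on its end moves it. Flat, its steel cam stands 0.7 mm under the board's right edge and carries that corner when it is pressed, if its foot is the worn one; it cannot be pushed back so
- shim_2_tip (a point): tip of the far right lever, 60 mm from its pivot; the lever is 5 mm thick, 22 mm wide at the end, and points right, square to the board's right edge. Raised: tip 45 to 48 mm above the table and 45 to 47 mm out from the board's edge; flat: 14 mm (top face 16.5 mm) and 56 mm out. Shut fingers that come straight down over the raised tip, or a few mm short of it, take it all the way
- shim_3_lever (a joint): orange lever of the shim at the near left corner, rad: 0 to 0.05 at the start (raised 0.55 to 0.6 above level), 0.6 flat (level, at its stop). It stays where it is left; 1 to 2.5 N on its end moves it. Flat, its steel cam stands 0.7 mm under the board's left edge and carries that corner when it is pressed, if its foot is the worn one; it cannot be pushed back so
- shim_3_tip (a point): tip of the near left lever, 60 mm from its pivot; the lever is 5 mm thick, 22 mm wide at the end, and points left, square to the board's left edge. Raised: tip 45 to 48 mm above the table and 45 to 47 mm out from the board's edge; flat: 14 mm (top face 16.5 mm) and 56 mm out. Shut fingers that come straight down over the raised tip, or a few mm short of it, take it all the way
- shim_4_lever (a joint): orange lever of the shim at the near right corner, rad: 0 to 0.05 at the start (raised 0.55 to 0.6 above level), 0.6 flat (level, at its stop). It stays where it is left; 1 to 2.5 N on its end moves it. Flat, its steel cam stands 0.7 mm under the board's right edge and carries that corner when it is pressed, if its foot is the worn one; it cannot be pushed back so
- shim_4_tip (a point): tip of the near right lever, 60 mm from its pivot; the lever is 5 mm thick, 22 mm wide at the end, and points right, square to the board's right edge. Raised: tip 45 to 48 mm above the table and 45 to 47 mm out from the board's edge; flat: 14 mm (top face 16.5 mm) and 56 mm out. Shut fingers that come straight down over the raised tip, or a few mm short of it, take it all the way
- letter_m: purple resin casting in the shape of a letter M, 41 x 48 x 7 mm, lying loose on the left half of the board; origin: centre of its underside
- letter_k: turquoise resin casting in the shape of a letter K, 41 x 39 x 7 mm, lying loose on the right half of the board; origin: centre of its underside
- vial_violet: vial of violet powder with a white cap, 38 mm across, 62 mm tall, loose, to the right of the board; origin: centre of its underside
- tint_jar: small brown jar with a black cap, 33 mm across, 40 mm tall, loose, to the right of the board; origin: centre of its underside
- masking_tape: roll of masking tape lying flat, 96 mm across, 25 mm high, loose, to the left of the board; origin: centre of its underside
Things that resemble listed ones, but are neither listed nor needed, are in the scene too. Several things have the shape of the letter_m; the one meant has the colours described above.

How it is judged:
On the way, in this order (a step that is already met when the one before it is completed fails the run):
1. the loose corner is pressed down with the fingers until the board rocks (angle between board's own z axis and vertical above 0.03 rad and contact force between the fingers and board above 1 N), for 0.1 s.
2. one shim lever is pressed flat, the others are up and the board is level (((value of joint shim_1_lever above 0.53 rad and value of joint each of shim_2_lever, shim_3_lever, shim_4_lever below 0.2 rad) or (value of joint shim_2_lever above 0.53 rad and value of joint each of shim_1_lever, shim_3_lever, shim_4_lever below 0.2 rad) or (value of joint shim_3_lever above 0.53 rad and value of joint each of shim_1_lever, shim_2_lever, shim_4_lever below 0.2 rad) or (value of joint shim_4_lever above 0.53 rad and value of joint each of shim_1_lever, shim_2_lever, shim_3_lever below 0.2 rad)) and angle between board's own z axis and vertical below 0.02 rad), for 0.2 s.
3. the corner beside that lever is pressed again with the fingers (more than 3 N): it no longer gives, because its shim now carries it (more than 1 N between cam and board) ((((value of joint shim_1_lever above 0.53 rad and value of joint each of shim_2_lever, shim_3_lever, shim_4_lever below 0.2 rad) and contact force between shim_1_lever and board above 1 N and horizontal distance between the grasp point and corner_1 below 0.05 m) or ((value of joint shim_2_lever above 0.53 rad and value of joint each of shim_1_lever, shim_3_lever, shim_4_lever below 0.2 rad) and contact force between shim_2_lever and board above 1 N and horizontal distance between the grasp point and corner_2 below 0.05 m) or ((value of joint shim_3_lever above 0.53 rad and value of joint each of shim_1_lever, shim_2_lever, shim_4_lever below 0.2 rad) and contact force between shim_3_lever and board above 1 N and horizontal distance between the grasp point and corner_3 below 0.05 m) or ((value of joint shim_4_lever above 0.53 rad and value of joint each of shim_1_lever, shim_2_lever, shim_3_lever below 0.2 rad) and contact force between shim_4_lever and board above 1 N and horizontal distance between the grasp point and corner_4 below 0.05 m)) and contact force between the fingers and board above 3 N and angle between board's own z axis and vertical below 0.02 rad), for 0.2 s.
At the end, for the whole second after the job is handed in: the shim lever of the corner that rocked is flat (over 0.53 rad), the other three are up (under 0.2 rad); the board lies still and level within 0.02 rad, within 12 mm of where it was, both castings on it within 25 mm of where they lay (all of step 2 and linear speed of board below 0.01 m/s and distance of board from where it was at the start of the episode below 0.012 m and z of letter_m in the frame of board between 0.004 and 0.014 m and distance of each of letter_m, letter_k from where it was at the start of the episode below 0.025 m and z of letter_k in the frame of board between 0.004 and 0.014 m); the robot touches nothing.
It fails at once if a second shim lever is pressed down (over 0.3 rad) besides the first (value of joint each of shim_1_lever, shim_2_lever above 0.3 rad or value of joint each of shim_1_lever, shim_3_lever above 0.3 rad or value of joint each of shim_1_lever, shim_4_lever above 0.3 rad or value of joint each of shim_2_lever, shim_3_lever above 0.3 rad or value of joint each of shim_2_lever, shim_4_lever above 0.3 rad or value of joint each of shim_3_lever, shim_4_lever above 0.3 rad).
It fails at once if the board is lifted (its middle more than 12 mm up) or shoved more than 20 mm (height (world z) of board above 0.047 m or distance of board from where it was at the start of the episode above 0.02 m).
It fails at once if a casting is picked up or pushed more than 30 mm (distance of any of letter_m, letter_k from where it was at the start of the episode above 0.03 m or height (world z) of any of letter_m, letter_k above 0.06 m).
It fails at once if the vial, the jar or the tape is moved more than 25 mm (distance of any of vial_violet, tint_jar, masking_tape from where it was at the start of the episode above 0.025 m).
It also fails if it takes over 58 s, if anything falls off the work surface, if the arm or the gripper's body presses on something with over 40 N, if the wrist force passes 120 N, or if a joint passes its speed limit or range.

## Working session

There is one attempt and no reset: what is moved stays moved. The work goes in short steps, Python scripts to look and compute and a tool call to move; the robot and the scene stay as the last step left them, time stands still between calls to the robot, and variables do not carry over. Pictures are saved under pics/ and viewed, at most 10 in all, crops included, and the job is handed in when it is done.

Besides the shell and the picture viewer there is one more tool, called after "Request:" as name(argument=value, ...), one argument or row to a line, values as JSON. servo_tool: Moves the arm, as the interface text tells. Its arguments: {"type":"object","properties":{"plan":{"type":"array","items":{"type":"array","items":{"type":"number"}}},"force":{"type":"number"}},"required":["plan"]}

```bash
mkdir -p pics; python3 - <<'E'
from station import ctrl
import cv2,numpy as np
o=ctrl.get_obs(); print({k:np.round(v,3) for k,v in o.items()})
for n in("top","side"):
    c=ctrl.camera(n); cv2.imwrite(f"pics/{n}0.png",c["pixels"][:,:,::-1]); np.savez(f"{n}0.npz",**c); print(n,c["mtx"],c["pose"].round(3),[k for k in c])
E
```

```text
{'time_s': np.float64(0.0), 'qpos': array([ 1.05 ,  0.3  ,  1.522,  0.   ,  1.321, -0.067]), 'joint_vel': array([ 0.001, -0.001,  0.   , -0.001, -0.001,  0.001]), 'tau': array([-1.0000e-03, -5.3181e+01, -3.5273e+01,  7.1000e-02,  2.4000e-02,
       -0.0000e+00]), 'ee_pos': array([0.241, 0.494, 0.205]), 'eef_rot': array([-3.14 , -0.   ,  2.688]), 'force': array([ 0.096,  0.408, -0.371]), 'moment': array([ 0.007,  0.002, -0.013]), 'grip_force': np.float64(0.0), 'grip_width': np.float64(0.094)}
top [[470.45442318   0.         255.8729216 ]
 [  0.         470.45442318 180.10179561]
 [  0.           0.           1.        ]] [[-0.015  0.996 -0.089  0.451]
 [-1.    -0.016 -0.01  -0.097]
 [-0.012  0.088  0.996  1.154]
 [ 0.     0.     0.     1.   ]] ['pixels', 'z_map', 'mtx', 'pose']
side [[494.1242717    0.         261.49568573]
 [  0.         494.1242717  188.14062528]
 [  0.           0.           1.        ]] [[ 0.932  0.172 -0.319  0.168]
 [-0.361  0.376 -0.853 -1.162]
 [-0.027  0.911  0.412  0.584]
 [ 0.     0.     0.     1.   ]] ['pixels', 'z_map', 'mtx', 'pose']
```

View pics/top0.png

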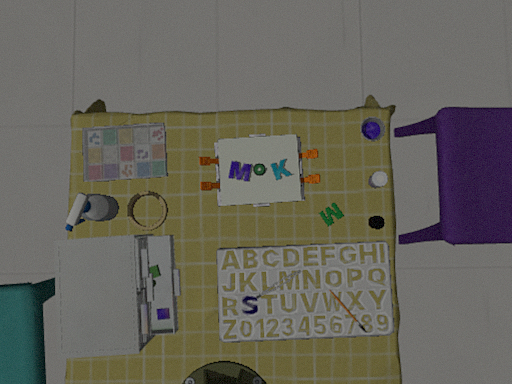

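The top view shows the board at about px (215–302, 135–206), with orange levers at (207,161), (207,186), (311,154) and (313,179). The purple M is at (240,171) and the turquoise K at (281,170). The green W shape at (331,213) is a decoy.

```bash
cat > h.py <<'E'
import numpy as np,cv2
def cloud(c):
    z=c["z_map"];v,u=np.mgrid[:384,:512];K=c["mtx"]
    p=np.stack([(u-K[0,2])/K[0,0]*z,-(v-K[1,2])/K[1,1]*z,-z],-1)
    return p@c["pose"][:3,:3].T+c["pose"][:3,3]
E
python3 - <<'E'
from h import *
c=np.load("top0.npz");P=cloud(c);im=c["pixels"]
hsv=cv2.cvtColor(im,cv2.COLOR_RGB2HSV)
roi=np.zeros((384,512),bool);roi[120:215,190:330]=1
m=roi&(hsv[...,1]<50)&(hsv[...,2]>130)&(abs(P[...,2]-.043)<.012)
n,l,s,ce=cv2.connectedComponentsWithStats(m.astype(np.uint8));k=1+s[1:,4].argmax();print(s[k])
p=P[l==k];r=cv2.minAreaRect(p[:,:2].astype(np.float32)*1000);print("board",r,np.median(p[:,2]))
o=roi&(hsv[...,0]<16)&(hsv[...,1]>150)&(hsv[...,2]>90)
n,l,s,ce=cv2.connectedComponentsWithStats(o.astype(np.uint8))
for i in range(1,n):
    if s[i,4]>15:
        q=P[l==i];print(ce[i].round(),s[i,4],q.mean(0).round(3),q.min(0).round(3),q.max(0).round(3))
for nm,mm in(("M",(hsv[...,0]>120)&(hsv[...,0]<150)),("K",(hsv[...,0]>85)&(hsv[...,0]<105))):
    q=P[roi&mm&(hsv[...,1]>120)&(P[...,2]>.03)];print(nm,len(q),q.min(0).round(3),q.max(0).round(3))
big=cv2.resize(im[120:215,190:330],None,fx=5.5,fy=5.5,interpolation=2);cv2.imwrite("pics/crop.png",np.clip(big[:,:,::-1]*1.3,0,255))
E
```

```text
[ 218  135   83   70 3084]
board ((575.0345458984375, -91.4802474975586), (158.33621215820312, 189.34286499023438), 2.3887579441070557) 0.042000063185722136
[310. 154.] 114 [ 0.611 -0.216  0.038] [ 0.6   -0.232  0.026] [ 0.622 -0.197  0.049]
[207. 160.] 102 [0.599 0.031 0.035] [0.59  0.006 0.018] [0.608 0.05  0.048]
[312. 179.] 116 [ 0.552 -0.219  0.038] [ 0.541 -0.235  0.024] [ 0.562 -0.2    0.048]
[208. 185.] 100 [0.54  0.029 0.036] [0.53  0.004 0.016] [0.547 0.048 0.049]
M 239 [ 0.549 -0.072  0.041] [ 0.593 -0.022  0.056]
K 160 [ 0.551 -0.166  0.037] [ 0.598 -0.121  0.054][ WARN:0@0.057] global loadsave.cpp:1063 imwrite_ Unsupported depth image for selected encoder is fallbacked to CV_8U.
```

View pics/crop.png

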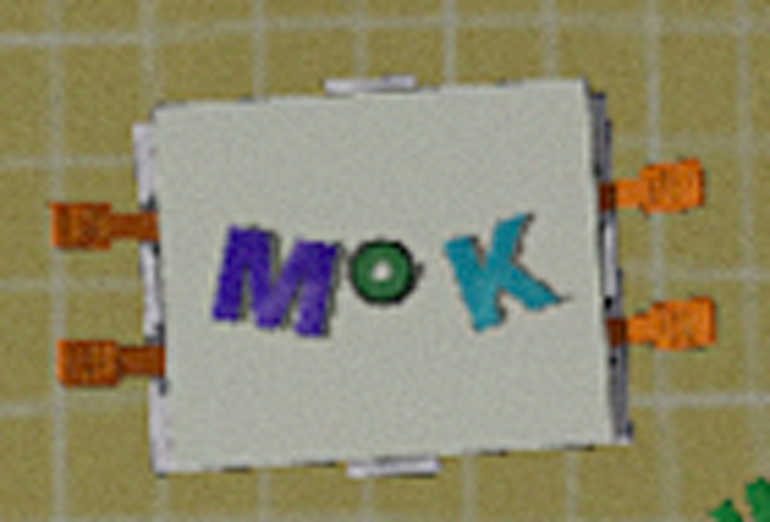

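View pics/side0.png

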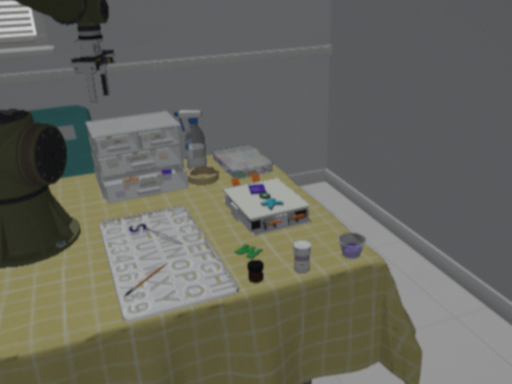

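```bash
python3 - <<'E'
from h import *
c=np.load("top0.npz");P=cloud(c)
for n,(a,b,d,e) in dict(cab=(230,360,55,185),spray=(185,235,60,122),tape=(185,235,125,172),tray=(120,185,80,170)).items():
    q=P[a:b,d:e].reshape(-1,3);q=q[q[:,2]>.01];print(n,q.min(0).round(3),np.percentile(q,99.5,axis=0).round(3))
E
```

```text
cab [ 0.182 -0.097  0.01 ] [0.451 0.328 1.154]
spray [ 0.438 -0.097  0.01 ] [0.519 0.307 1.154]
tape [ 0.425 -0.097  0.01 ] [0.529 0.227 1.154]
tray [ 0.451 -0.097  0.01 ] [0.692 0.334 1.154]
```

Request:
servo_tool(
  plan=[
    [0,0,0,-0.025,0,0,0.179],
    [0,0,0,-0.025,0,0,0.179],
    [0,0,0,-0.025,0,0,0.179],
    [0,0,0,-0.025,0,0,0.179],
    [0,0,0,0,0,0,0.179],
    [0,0,0,0,0,0,0.177],
    [0,0,0,0,0,0,0],
    [0,0,0,0,0,0,0],
  ],
  force=20,
)

```text
time_s: 1.1
ee_pos: [0.2411, 0.4943, 0.3052]
eef_rot: [-3.141, 0.0, 1.62]
force: [-0.1, 0.7, -0.1]
grip_width: 0.0175
grip_force: 0.0
```

Request:
servo_tool(
  plan=[
    [0,-0.036,0.025,0,0,0,0],
    [0,-0.036,0.025,0,0,0,0],
    [0,-0.036,0.025,0,0,0,0],
    [0,-0.036,0.025,0,0,0,0],
    [0,-0.036,0.025,0,0,0,0],
    [0,-0.036,0.025,0,0,0,0],
    [0,-0.036,0.025,0,0,0,0],
    [0,-0.036,0.025,0,0,0,0],
  ],
)

```text
time_s: 2.1
ee_pos: [0.4546, 0.2144, 0.3055]
eef_rot: [3.141, -0.0, 1.619]
force: [0.9, -0.3, -0.1]
grip_width: 0.0002
grip_force: 0.0
```

Request:
servo_tool(
  plan=[
    [0,-0.036,0.025,0,0,0,0],
    [0,-0.036,0.025,0,0,0,0],
    [0,-0.036,0.025,0,0,0,0],
    [0,-0.036,0.025,0,0,0,0],
    [0,-0.036,0.025,0.03,0,0,0],
    [0,-0.036,0.025,0.03,0,0,0],
    [0,-0.018,0.016,0.03,0,0,0],
    [0,0,0,0,0,0,0],
  ],
)

```text
time_s: 3.1
ee_pos: [0.6297, -0.0117, 0.2126]
eef_rot: [-3.137, -0.001, 1.617]
force: [-0.1, 0.4, 0.5]
grip_width: 0.0003
grip_force: 0.0
```

Request:
servo_tool(
  plan=[
    [0,-0.003,0.002,0.03,0,0,0],
    [0,0,0,0.03,0,0,0],
    [0,0,0,0.03,0,0,0],
    [0,0,0,0.03,0,0,0],
    [0,0,0,0.025,0,0,0],
    [0,0,0,0.012,0,0,0],
    [0,0,0,0,0,0,0],
    [0,0,0,0,0,0,0],
  ],
)

```text
time_s: 4.1
ee_pos: [0.633, -0.0134, 0.06]
eef_rot: [3.14, 0.0, 1.616]
force: [0.3, 0.3, -0.1]
grip_width: 0.0003
grip_force: 0.0
```

Request:
servo_tool(
  plan=[
    [0,0,0,0.002,0,0,0],
    [0,0,0,0.002,0,0,0],
    [0,0,0,0.002,0,0,0],
    [0,0,0,0.002,0,0,0],
    [0,0,0,0.002,0,0,0],
    [0,0,0,0.002,0,0,0],
    [0,0,0,0,0,0,0],
    [0,0,0,0,0,0,0],
  ],
)

```text
time_s: 5.1
ee_pos: [0.6324, -0.0136, 0.0465]
eef_rot: [3.142, 0.0, 1.616]
force: [0.5, 0.0, -0.3]
grip_width: 0.0008
grip_force: 0.0
```

Request:
servo_tool(
  plan=[
    [0,0,0,0.001,0,0,0],
    [0,0,0,0.001,0,0,0],
    [0,0,0,0.001,0,0,0],
    [0,0,0,0.001,0,0,0],
    [0,0,0,0.001,0,0,0],
    [0,0,0,0,0,0,0],
    [0,0,0,0,0,0,0],
    [0,0,0,0,0,0,0],
  ],
)

```text
time_s: 6.1
ee_pos: [0.6324, -0.0136, 0.0432]
eef_rot: [3.141, 0.0, 1.616]
force: [-8.4, 0.5, 18.2]
grip_width: 0.0007
grip_force: 8.7
```

Corner 1 is firm: 18 N with no give. Next is corner 3.

Request:
servo_tool(
  plan=[
    [0,0,0,-0.02,0,0,0],
    [0,0,-0.04,0,0,0,0],
    [0,0,-0.04,0,0,0,0],
    [0,0,-0.04,0,0,0,0],
    [0,0,0,0.01,0,0,0],
    [0,0,0,0.005,0,0,0],
    [0,0,0,0,0,0,0],
    [0,0,0,0,0,0,0],
  ],
)

```text
time_s: 7.1
ee_pos: [0.513, -0.019, 0.0464]
eef_rot: [3.142, 0.0, 1.616]
force: [-0.5, 1.0, 0.7]
grip_width: 0.0006
grip_force: 0.0
```

Request:
servo_tool(
  plan=[
    [0,0,0,0.001,0,0,0],
    [0,0,0,0.001,0,0,0],
    [0,0,0,0.001,0,0,0],
    [0,0,0,0.001,0,0,0],
    [0,0,0,0.001,0,0,0],
    [0,0,0,0,0,0,0],
    [0,0,0,0,0,0,0],
    [0,0,0,0,0,0,0],
  ],
)

```text
time_s: 8.1
ee_pos: [0.5126, -0.019, 0.0431]
eef_rot: [3.141, 0.0, 1.616]
force: [-11.2, 0.6, 23.9]
grip_width: 0.0006
grip_force: 12.0
```

Corner 3 is firm too. Next is corner 4.

Request:
servo_tool(
  plan=[
    [0,0,0,-0.02,0,0,0],
    [0,-0.05,0,0,0,0,0],
    [0,-0.05,0,0,0,0,0],
    [0,-0.05,0,0,0,0,0],
    [0,0,0,0.01,0,0,0],
    [0,0,0,0.005,0,0,0],
    [0,0,0,0,0,0,0],
    [0,0,0,0,0,0,0],
  ],
)

```text
time_s: 9.1
ee_pos: [0.5194, -0.168, 0.0467]
eef_rot: [3.141, 0.0, 1.617]
force: [-1.1, 0.1, -0.1]
grip_width: 0.0005
grip_force: 0.0
```

Request:
servo_tool(
  plan=[
    [0,0,0,0.001,0,0,0],
    [0,0,0,0.001,0,0,0],
    [0,0,0,0.001,0,0,0],
    [0,0,0,0.001,0,0,0],
    [0,0,0,0.001,0,0,0],
    [0,0,0,0,0,0,0],
    [0,0,0,0,0,0,0],
    [0,0,0,0,0,0,0],
  ],
)

```text
time_s: 10.1
ee_pos: [0.5192, -0.1689, 0.0415]
eef_rot: [3.142, 0.0, 1.616]
force: [-1.6, -0.7, 0.7]
grip_width: 0.0006
grip_force: 0.6
```

Corner 4 has given to 41.5 mm with hardly any force. I'll press on to its stop.

Request:
servo_tool(
  plan=[
    [0,0,0,0.001,0,0,0],
    [0,0,0,0.001,0,0,0],
    [0,0,0,0.001,0,0,0],
    [0,0,0,0,0,0,0],
    [0,0,0,0,0,0,0],
    [0,0,0,0,0,0,0],
    [0,0,0,0,0,0,0],
    [0,0,0,0,0,0,0],
  ],
)

```text
time_s: 11.1
ee_pos: [0.5194, -0.169, 0.04]
eef_rot: [3.141, 0.0, 1.616]
force: [-9.6, 3.7, 22.1]
grip_width: 0.0003
grip_force: 11.3
```

It has reached a hard stop 3.2 mm down at 22 N, so corner 4 is the loose one. Next I press lever 4 (near right).

Request:
servo_tool(
  plan=[
    [0,0,0,-0.02,0,0,0],
    [0,0,0,-0.02,0,0,0],
    [0,-0.032,0.015,0,0,0,0],
    [0,-0.032,0.014,0,0,0,0],
    [0,0,0,0,0,0,0],
    [0,0,0,0.01,0,0,0],
    [0,0,0,0,0,0,0],
    [0,0,0,0,0,0,0],
  ],
)

```text
time_s: 12.1
ee_pos: [0.551, -0.2309, 0.0685]
eef_rot: [-3.141, -0.0, 1.616]
force: [-0.1, 0.7, -0.4]
grip_width: 0.0003
grip_force: 0.0
```

```bash
python3 - <<'E'
from station import ctrl
import cv2,numpy as np
a=ctrl.camera("side")["pixels"];b=ctrl.camera("top")["pixels"]
f=lambda i:cv2.resize(i,(400,300),interpolation=2)
cv2.imwrite("pics/mid.png",np.hstack([f(a[160:250,210:330]),f(b[120:222,200:336])])[:,:,::-1])
E
```

```text
(no output)
```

View pics/mid.png

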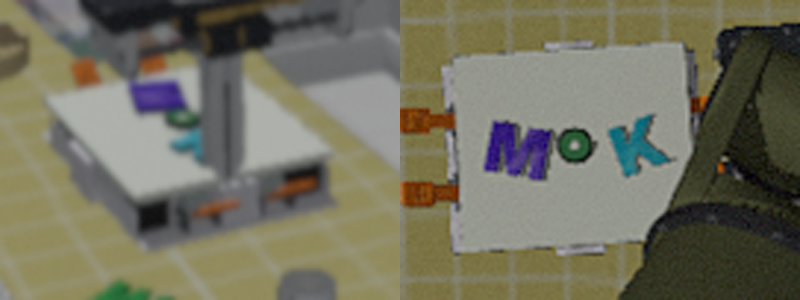

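The composite shows the board level and the castings in place. In the side half the fingers (225,175) stand above the near-right lever (215,207). I'll go down.

Request:
servo_tool(
  plan=[
    [0,0,0,0.01,0,0,0],
    [0,0,0,0.01,0,0,0],
    [0,0,0,0.007,0,0,0],
    [0,0,0,0.007,0,0,0],
    [0,0,0,0.007,0,0,0],
    [0,0,0,0.006,0,0,0],
    [0,0,0,0.003,0,0,0],
    [0,0,0,0,0,0,0],
  ],
)

```text
time_s: 13.2
ee_pos: [0.5509, -0.2313, 0.0182]
eef_rot: [-3.141, -0.0, 1.616]
force: [0.2, 0.1, 0.2]
grip_width: 0.0004
grip_force: 0.0
```

Request:
servo_tool(
  plan=[
    [0,0,0,0.001,0,0,0],
    [0,0,0,0.001,0,0,0],
    [0,0,0,0.001,0,0,0],
    [0,0,0,0,0,0,0],
    [0,0,0,0,0,0,0],
    [0,0,0,0,0,0,0],
    [0,0,0,0,0,0,0],
    [0,0,0,0,0,0,0],
  ],
)

```text
time_s: 14.2
ee_pos: [0.5513, -0.2315, 0.0163]
eef_rot: [3.141, 0.0, 1.616]
force: [-3.2, 1.3, 9.1]
grip_width: 0.0009
grip_force: 4.5
```

The lever is at its stop (16.3 mm, 9 N). Back to corner 4 for the proof press.

Request:
servo_tool(
  plan=[
    [0,0,0,-0.025,0,0,0],
    [0,0,0,-0.025,0,0,0],
    [0,0.032,-0.015,0,0,0,0],
    [0,0.032,-0.014,0,0,0,0],
    [0,0,0,0.01,0,0,0],
    [0,0,0,0.008,0,0,0],
    [0,0,0,0,0,0,0],
    [0,0,0,0,0,0,0],
  ],
)

```text
time_s: 15.2
ee_pos: [0.5194, -0.1693, 0.0474]
eef_rot: [3.142, 0.0, 1.615]
force: [-0.4, 0.5, 1.3]
grip_width: 0.0007
grip_force: 0.0
```

Request:
servo_tool(
  plan=[
    [0,0,0,0.001,0,0,0],
    [0,0,0,0.001,0,0,0],
    [0,0,0,0.001,0,0,0],
    [0,0,0,0.001,0,0,0],
    [0,0,0,0.001,0,0,0],
    [0,0,0,0.001,0,0,0],
    [0,0,0,0,0,0,0],
    [0,0,0,0,0,0,0],
  ],
)

```text
time_s: 16.2
ee_pos: [0.5193, -0.1689, 0.0422]
eef_rot: [3.141, 0.0, 1.616]
force: [-4.4, 0.4, 10.6]
grip_width: 0.0005
grip_force: 5.0
```

It carries 10.6 N at 42.2 mm, so only about 1 mm of give. I'll press a little more, hold, then withdraw.

Request:
servo_tool(
  plan=[
    [0,0,0,0.001,0,0,0],
    [0,0,0,0,0,0,0],
    [0,0,0,0,0,0,0],
    [0,0,0,0,0,0,0],
    [0,0,0,0,0,0,0],
    [0,0,0,0,0,0,0],
    [0,0,0,0,0,0,0],
    [0,0,0,0,0,0,0],
  ],
)

```text
time_s: 17.2
ee_pos: [0.5193, -0.169, 0.0417]
eef_rot: [3.141, 0.0, 1.616]
force: [-7.8, 2.6, 16.7]
grip_width: 0.0007
grip_force: 8.6
```

Request:
servo_tool(
  plan=[
    [0,0,0,-0.02,0,0,0],
    [0,0,0,-0.04,0,0,0],
    [0,0,0,-0.05,0,0,0],
    [0,0,-0.03,-0.05,0,0,0],
    [0,0,-0.04,-0.04,0,0,0],
    [0,0,-0.04,0,0,0,0],
    [0,0,-0.03,0,0,0,0],
    [0,0,0,0,0,0,0],
  ],
)

```text
time_s: 18.2
ee_pos: [0.3785, -0.1752, 0.241]
eef_rot: [3.141, 0.001, 1.615]
force: [0.3, -0.4, -0.1]
grip_width: 0.0002
grip_force: 0.0
```

```bash
python3 - <<'E'
from station import ctrl
import cv2,numpy as np
a=ctrl.camera("side")["pixels"];b=ctrl.camera("top")["pixels"]
f=lambda i:cv2.resize(i,(400,300),interpolation=2)
cv2.imwrite("pics/end.png",np.hstack([f(a[160:250,210:330]),f(b[120:222,200:336])])[:,:,::-1])
E
```

```text
(no output)
```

View pics/end.png

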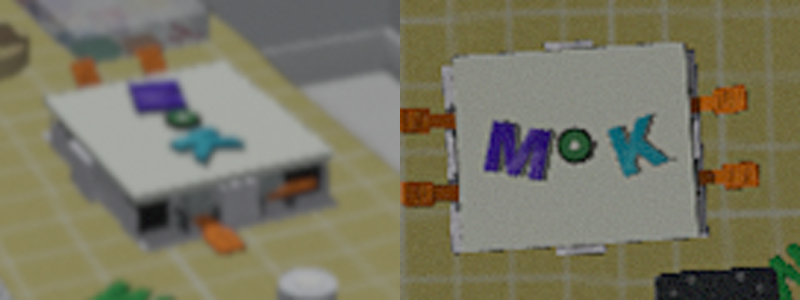

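The near-right lever (side half, 220,235) is flat, the other three levers are up, and the board and castings are where they were. I'll hand it in.

```bash
python3 -c "
from station import ctrl
print(ctrl.hand_in())"
```

```text
the job is handed in; nothing more can be done
None
```

The near right corner (corner_4) was the one that rocked; its shim lever is flat, the other three are up, the corner held about 17 N with roughly 1.5 mm of give, and the job is handed in with the hand clear (no verdict came back).

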